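# Rake a heap of connector housings into an even layer

### The job

Take the bench rake from its stand and spread the black connector housings, heaped in one end of the green tray, into an even single layer over the bed: at least two lying flat in each third (orange lines), none on top of another. Use only the rake on them, and pull from the heap's end to the tray's other end with the tines resting on the bed, lightly (under 10 N), as the bed is sprung and slopes. Then put the rake back upright in its stand and leave the bin, tape and screwdriver alone.

Things in the scene. Friction and masses are not known exactly. Their poses are not given: they have to be found in the camera images.
- tray: Green tray, fixed, open on top; outside 162 (x) x 272 (y) mm, 62 mm high, walls 6 mm thick. Origin: centre of its underside; z up, y along its length, x across. Inside, 150 x 260 mm, lies a smooth white bed plate, divided along y into equal thirds by two orange lines at y = +43 and -43 mm. The heap starts in the +y third.
- bed_pivot (a point): Point of the bed's surface at tray x = 0, y = +70 mm, 30 mm above the tray's underside. About it the bed slopes along y by up to 0.08 rad either way (not measured, constant in a run), so the other end's height is unknown by about +-16 mm: feel for it. The plate is sprung: it gives about 1 mm straight down per 5 N, and bottoms after 10 mm.
- rake: Bench rake, upright in the stand, 120 g. Origin: centre of the tines' underside; z up the handle, x along the toothed edge, y the raking direction (both ways alike). Steel head 50 (x) x 10 (y) mm at 24 to 34 mm height; below it four tines 8 x 8 mm, 6 mm apart. Orange upright handle 24 (x) x 20 (y) mm, 34 to 115 mm height: grip across its y faces at about 90 mm.
- stand: Blue rake stand, fixed: base 90 x 60 x 6 mm, on it a slot open on top, 62 mm (x) by 16 mm (y), its walls from 6 to 38 mm height. Origin: centre of the underside, z up; the rake's x axis runs along the slot's x axis.
- stand_floor (a point): Centre of the slot's floor in the rake stand, 6 mm above its underside; the rake's origin stands here when it is put away.
- bin: Bystander: blue parts bin 110 x 140 x 60 mm with housings in it, loose, origin at the centre of its underside.
- tape: Bystander: black roll of tape, 68 mm across, 19 mm high, lying flat, loose, origin at the centre of its underside.
- screwdriver: Bystander: screwdriver lying on the table, loose.
- housing0: Black plastic connector housing, a block 26 (x) x 16 (y) x 10 (z) mm, 14 g, loose. Origin: centre of its underside. Starts on the bed. All lie roughly in three rows along the tray's y axis, at tray x = -48, 0 and +48 mm, with room for the tines between the heap and the tray's +y wall.
- housing1: Black plastic connector housing, a block 26 (x) x 16 (y) x 10 (z) mm, 14 g, loose. Origin: centre of its underside. Starts on the bed. All lie roughly in three rows along the tray's y axis, at tray x = -48, 0 and +48 mm, with room for the tines between the heap and the tray's +y wall.
- housing2: Black plastic connector housing, a block 26 (x) x 16 (y) x 10 (z) mm, 14 g, loose. Origin: centre of its underside. Starts on the bed. All lie roughly in three rows along the tray's y axis, at tray x = -48, 0 and +48 mm, with room for the tines between the heap and the tray's +y wall.
- housing3: Black plastic connector housing, a block 26 (x) x 16 (y) x 10 (z) mm, 14 g, loose. Origin: centre of its underside. Starts on the bed. All lie roughly in three rows along the tray's y axis, at tray x = -48, 0 and +48 mm, with room for the tines between the heap and the tray's +y wall.
- housing4: Black plastic connector housing, a block 26 (x) x 16 (y) x 10 (z) mm, 14 g, loose. Origin: centre of its underside. Starts on the bed. All lie roughly in three rows along the tray's y axis, at tray x = -48, 0 and +48 mm, with room for the tines between the heap and the tray's +y wall.
- housing5: Black plastic connector housing, a block 26 (x) x 16 (y) x 10 (z) mm, 14 g, loose. Origin: centre of its underside. Starts on the bed. All lie roughly in three rows along the tray's y axis, at tray x = -48, 0 and +48 mm, with room for the tines between the heap and the tray's +y wall.
- housing6: Black plastic connector housing, a block 26 (x) x 16 (y) x 10 (z) mm, 14 g, loose. Origin: centre of its underside. Starts on top of two others. All lie roughly in three rows along the tray's y axis, at tray x = -48, 0 and +48 mm, with room for the tines between the heap and the tray's +y wall.
- housing7: Black plastic connector housing, a block 26 (x) x 16 (y) x 10 (z) mm, 14 g, loose. Origin: centre of its underside. Starts on top of two others. All lie roughly in three rows along the tray's y axis, at tray x = -48, 0 and +48 mm, with room for the tines between the heap and the tray's +y wall.
There are look-alikes about, which are no part of the job. There is more than one size of the stand; the job needs the largest.

How it is judged:
On the way, in this order (a step that is already met when the one before it is completed fails the run):
1. the rake is lifted out of its stand (z of rake in the frame of stand_floor above 0.04 m), for 0.2 s.
2. the rake bears on the bed in the heap's third (contact force between rake and tray above 0.5 N and z of rake in the frame of tray below 0.05 m and x of rake in the frame of tray between -0.07 and 0.07 m and y of rake in the frame of tray above 0.0433 m), for 0.1 s.
3. the rake bears on the bed in the third at the other end (contact force between rake and tray above 0.5 N and z of rake in the frame of tray below 0.05 m and x of rake in the frame of tray between -0.07 and 0.07 m and y of rake in the frame of tray below -0.0433 m), for 0.1 s.
At the end, for the whole second after the job is handed in: All 8 housings at rest in the tray, flat within 0.3 rad, each bearing on it and not on another; at least 2 centres in each third (split at +43 and -43 mm). Rake at rest in its slot, upright within 0.3 rad, within 12 mm of its centre, tines within 8 mm of its floor (angle between each of housing0, housing1, housing2, housing3, housing4, housing5, housing6, housing7, rake's own z axis and vertical below 0.3 rad and contact force between each of housing0, housing1, housing2, housing3, housing4, housing5, housing6, housing7 and tray above 0.03 N and linear speed of each of housing0, housing1, housing2, housing3, housing4, housing5, housing6, housing7, rake below 0.02 m/s and x of housing0 in the frame of tray between -0.075 and 0.075 m and y of housing0 in the frame of tray between -0.13 and 0.13 m and x of housing1 in the frame of tray between -0.075 and 0.075 m and y of housing1 in the frame of tray between -0.13 and 0.13 m and x of housing2 in the frame of tray between -0.075 and 0.075 m and y of housing2 in the frame of tray between -0.13 and 0.13 m and x of housing3 in the frame of tray between -0.075 and 0.075 m and y of housing3 in the frame of tray between -0.13 and 0.13 m and x of housing4 in the frame of tray between -0.075 and 0.075 m and y of housing4 in the frame of tray between -0.13 and 0.13 m and x of housing5 in the frame of tray between -0.075 and 0.075 m and y of housing5 in the frame of tray between -0.13 and 0.13 m and x of housing6 in the frame of tray between -0.075 and 0.075 m and y of housing6 in the frame of tray between -0.13 and 0.13 m and x of housing7 in the frame of tray between -0.075 and 0.075 m and y of housing7 in the frame of tray between -0.13 and 0.13 m and y of any of housing1, housing2, housing3, housing4, housing5, housing6, housing7 in the frame of tray above 0.0433 m and y of any of housing0, housing2, housing3, housing4, housing5, housing6, housing7 in the frame of tray above 0.0433 m and y of any of housing0, housing1, housing3, housing4, housing5, housing6, housing7 in the frame of tray above 0.0433 m and y of any of housing0, housing1, housing2, housing4, housing5, housing6, housing7 in the frame of tray above 0.0433 m and y of any of housing0, housing1, housing2, housing3, housing5, housing6, housing7 in the frame of tray above 0.0433 m and y of any of housing0, housing1, housing2, housing3, housing4, housing6, housing7 in the frame of tray above 0.0433 m and y of any of housing0, housing1, housing2, housing3, housing4, housing5, housing7 in the frame of tray above 0.0433 m and y of any of housing0, housing1, housing2, housing3, housing4, housing5, housing6 in the frame of tray above 0.0433 m and y of any of housing1, housing2, housing3, housing4, housing5, housing6, housing7 in the frame of tray below -0.0433 m and y of any of housing0, housing2, housing3, housing4, housing5, housing6, housing7 in the frame of tray below -0.0433 m and y of any of housing0, housing1, housing3, housing4, housing5, housing6, housing7 in the frame of tray below -0.0433 m and y of any of housing0, housing1, housing2, housing4, housing5, housing6, housing7 in the frame of tray below -0.0433 m and y of any of housing0, housing1, housing2, housing3, housing5, housing6, housing7 in the frame of tray below -0.0433 m and y of any of housing0, housing1, housing2, housing3, housing4, housing6, housing7 in the frame of tray below -0.0433 m and y of any of housing0, housing1, housing2, housing3, housing4, housing5, housing7 in the frame of tray below -0.0433 m and y of any of housing0, housing1, housing2, housing3, housing4, housing5, housing6 in the frame of tray below -0.0433 m and (y of housing1 in the frame of tray between -0.0433 and 0.0433 m or y of housing2 in the frame of tray between -0.0433 and 0.0433 m or y of housing3 in the frame of tray between -0.0433 and 0.0433 m or y of housing4 in the frame of tray between -0.0433 and 0.0433 m or y of housing5 in the frame of tray between -0.0433 and 0.0433 m or y of housing6 in the frame of tray between -0.0433 and 0.0433 m or y of housing7 in the frame of tray between -0.0433 and 0.0433 m) and (y of housing0 in the frame of tray between -0.0433 and 0.0433 m or y of housing2 in the frame of tray between -0.0433 and 0.0433 m or y of housing3 in the frame of tray between -0.0433 and 0.0433 m or y of housing4 in the frame of tray between -0.0433 and 0.0433 m or y of housing5 in the frame of tray between -0.0433 and 0.0433 m or y of housing6 in the frame of tray between -0.0433 and 0.0433 m or y of housing7 in the frame of tray between -0.0433 and 0.0433 m) and (y of housing0 in the frame of tray between -0.0433 and 0.0433 m or y of housing1 in the frame of tray between -0.0433 and 0.0433 m or y of housing3 in the frame of tray between -0.0433 and 0.0433 m or y of housing4 in the frame of tray between -0.0433 and 0.0433 m or y of housing5 in the frame of tray between -0.0433 and 0.0433 m or y of housing6 in the frame of tray between -0.0433 and 0.0433 m or y of housing7 in the frame of tray between -0.0433 and 0.0433 m) and (y of housing0 in the frame of tray between -0.0433 and 0.0433 m or y of housing1 in the frame of tray between -0.0433 and 0.0433 m or y of housing2 in the frame of tray between -0.0433 and 0.0433 m or y of housing4 in the frame of tray between -0.0433 and 0.0433 m or y of housing5 in the frame of tray between -0.0433 and 0.0433 m or y of housing6 in the frame of tray between -0.0433 and 0.0433 m or y of housing7 in the frame of tray between -0.0433 and 0.0433 m) and (y of housing0 in the frame of tray between -0.0433 and 0.0433 m or y of housing1 in the frame of tray between -0.0433 and 0.0433 m or y of housing2 in the frame of tray between -0.0433 and 0.0433 m or y of housing3 in the frame of tray between -0.0433 and 0.0433 m or y of housing5 in the frame of tray between -0.0433 and 0.0433 m or y of housing6 in the frame of tray between -0.0433 and 0.0433 m or y of housing7 in the frame of tray between -0.0433 and 0.0433 m) and (y of housing0 in the frame of tray between -0.0433 and 0.0433 m or y of housing1 in the frame of tray between -0.0433 and 0.0433 m or y of housing2 in the frame of tray between -0.0433 and 0.0433 m or y of housing3 in the frame of tray between -0.0433 and 0.0433 m or y of housing4 in the frame of tray between -0.0433 and 0.0433 m or y of housing6 in the frame of tray between -0.0433 and 0.0433 m or y of housing7 in the frame of tray between -0.0433 and 0.0433 m) and (y of housing0 in the frame of tray between -0.0433 and 0.0433 m or y of housing1 in the frame of tray between -0.0433 and 0.0433 m or y of housing2 in the frame of tray between -0.0433 and 0.0433 m or y of housing3 in the frame of tray between -0.0433 and 0.0433 m or y of housing4 in the frame of tray between -0.0433 and 0.0433 m or y of housing5 in the frame of tray between -0.0433 and 0.0433 m or y of housing7 in the frame of tray between -0.0433 and 0.0433 m) and (y of housing0 in the frame of tray between -0.0433 and 0.0433 m or y of housing1 in the frame of tray between -0.0433 and 0.0433 m or y of housing2 in the frame of tray between -0.0433 and 0.0433 m or y of housing3 in the frame of tray between -0.0433 and 0.0433 m or y of housing4 in the frame of tray between -0.0433 and 0.0433 m or y of housing5 in the frame of tray between -0.0433 and 0.0433 m or y of housing6 in the frame of tray between -0.0433 and 0.0433 m) and horizontal distance between rake and stand_floor below 0.012 m and z of rake in the frame of stand_floor below 0.008 m); the robot touches nothing.
It fails at once if the rake presses on the tray or its bed with more than 10 N (contact force between rake and tray above 10 N).
It fails at once if the fingers or the arm touch a housing (contact force between any of the fingers, the arm and housing0 above 0.3 N or contact force between any of the fingers, the arm and housing1 above 0.3 N or contact force between any of the fingers, the arm and housing2 above 0.3 N or contact force between any of the fingers, the arm and housing3 above 0.3 N or contact force between any of the fingers, the arm and housing4 above 0.3 N or contact force between any of the fingers, the arm and housing5 above 0.3 N or contact force between any of the fingers, the arm and housing6 above 0.3 N or contact force between any of the fingers, the arm and housing7 above 0.3 N).
It fails at once if the bin, tape or screwdriver is moved more than 20 mm (distance of any of bin, tape, screwdriver from where it was at the start of the episode above 0.02 m).
It also fails if it takes over 72 s, if anything falls off the work surface, if the arm or the gripper's body presses on something with over 40 N, if the wrist force passes 120 N, or if a joint passes its speed limit or range.

### The arm

A 7-joint arm with a two-finger parallel gripper is mounted at the origin on the work surface. World frame = base frame: x ahead of the robot, y to its left, z up, the work surface at z = 0. Lengths are in m, angles in rad, forces in N, time in s.
With the tool pointing down it reaches from about 0.425 to 0.825 m from the base axis. Payload 3.6 kg.
Tool frame: the origin (TCP) lies where the fingers leave the gripper's body, on its centre line; the fingertips stand 73 mm ahead of it and the grasp point (between the pads) lies 54 mm ahead of it; z points along the fingers, y is the line along which they close (so a half turn about z gives the same grasp; the last joint's range is limited). The gripper opens to 85 mm and grips with 20 to 120 N. Pads are 22 mm wide; open, the fingers measure 114 mm over their backs; the gripper's body (76 mm by 85 mm) begins 54 mm behind the grasp point. The pads swing forward as they close: fully open they stand 13 mm farther back than shut.
Start: joints at [-1.375, 0.615, -0.013, 1.423, 0.008, 1.103, -0.04], TCP at [0.144, 0.634, 0.304] pointing down, gripper open.
Joint ranges: [-3.12, 3.12], [-0.3, 2.06], [-1.34, 1.32], [0.26, 2.42], [-1.36, 4.5], [0.01, 1.98], [-2.84, 2.84]. Speed limits (rad/s): [2.79, 2.79, 3.14, 3.14, 3.14, 3.14, 3.14].

### API

Orientations are given as a unit quaternion [x, y, z, w].
In Python, from station import arm, snapshot, camera_info, ticket gives the robot as it stands. Calls block until the motion is done:
- arm.movep(position, orientation): joint-space move of the TCP to a pose.
- arm.line_to(position, velocity=0.15, ori=None): straight line of the TCP; ori=None keeps the orientation; velocity is the mean speed in m/s.
- arm.move_j(angles): joint-space move.
- arm.move_gripper(opening, effort=None): opening from 0.0 (shut) to 1.0 (fully open); effort is the grip in N (None keeps the last); returns when the fingers have stopped.
- arm.pause(seconds).
- arm.ik(position, orientation): joint angles nearest the present ones, or None.
- snapshot(name): name is "scene" or "top"; returns the picture (480x640x3 uint8, blue, green, red); there is no depth.
- camera_info(name): a dict with "fx", "fy", "cx", "cy" (pixels), "R" (3x3) and "t" (3): a world point X has camera coordinates R X + t. Camera axes: x right, y down, z forward; pixel columns grow to the right and rows downward; lengths in m; the calibration is good to about 2 mm. A picture is of the moment at which its call begins. camera_info takes no time and is no camera call.
A pose or a line that the arm cannot do raises arm.MotionError and nothing moves.
- ticket.finish_job(): hands the job in; it is judged then, once.
Readings, each from a call of its own:
- arm.read_time(): time.
- arm.read_joint_positions(): joint angles.
- arm.read_dq(): joint speeds.
- arm.read_effort(): joint torques, N m.
- arm.read_tool_pos(): TCP position.
- arm.read_eef_rot(): TCP orientation.
- arm.read_ft_force(): force on the tool from outside, world axes, zero at the start.
- arm.read_wrist_torque(): the same for the moment, N m.
- arm.read_opening(): opening from 0.0 (shut) to 1.0 (fully open).
- arm.read_finger_force(): force on a finger pad.
Only numpy, scipy, OpenCV 4.12 (cv2) and the standard library are available. Lean on these libraries where they do the work, as an engineer would, in place of code of your own. Each camera call takes 0.05 s, during which the arm holds its last target. There are 200 camera calls.

## Working session

There is one attempt and no reset: what is moved stays moved. The work goes in short steps, each a Python script; the robot and the scene stay as the last script left them, time stands still between calls to the robot, and variables do not carry over. Pictures are saved under pics/ and viewed, at most 10 in all, crops included, and the job is handed in when it is done.

```bash
mkdir -p pics; ls; python3 - <<'E'
from station import *
import cv2, numpy as np
np.set_printoptions(precision=4,suppress=True)
for n in("scene","top"):
    im=snapshot(n); cv2.imwrite(f"pics/{n}0.png",im); c=camera_info(n); print(n,c)
print(arm.read_eef_rot(),arm.read_time())
E
```

```text
pics
scene {'fx': 443.8439551835509, 'fy': 443.8439551835509, 'cx': 323.460683464113, 'cy': 243.58877182241656, 'R': array([[ 0.829 ,  0.5591, -0.0128],
       [ 0.3765, -0.5749, -0.7265],
       [-0.4135,  0.5974, -0.6871]]), 't': array([-0.5189, -0.1419,  1.0936])}
top {'fx': 550.1036167176842, 'fy': 550.1036167176842, 'cx': 329.02282223382736, 'cy': 233.40863980498423, 'R': array([[ 0.0157, -0.9997,  0.0186],
       [-0.9963, -0.0172, -0.0841],
       [ 0.0844, -0.0172, -0.9963]]), 't': array([0.0366, 0.5518, 1.4114])}
[ 0.1111  0.9938 -0.0012 -0.0001] 0.1
```

View pics/top0.png

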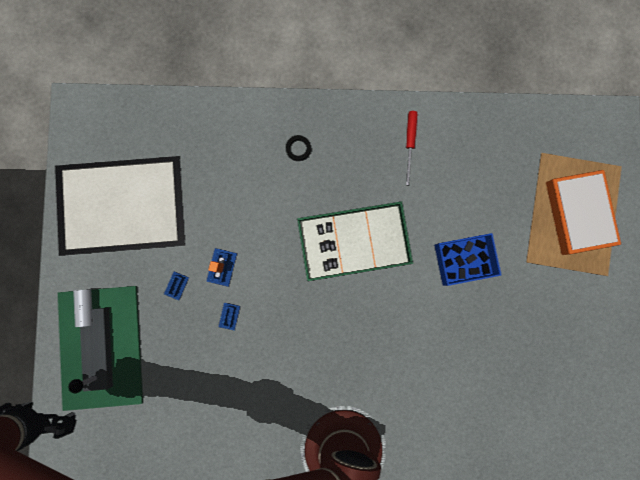

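View pics/scene0.png

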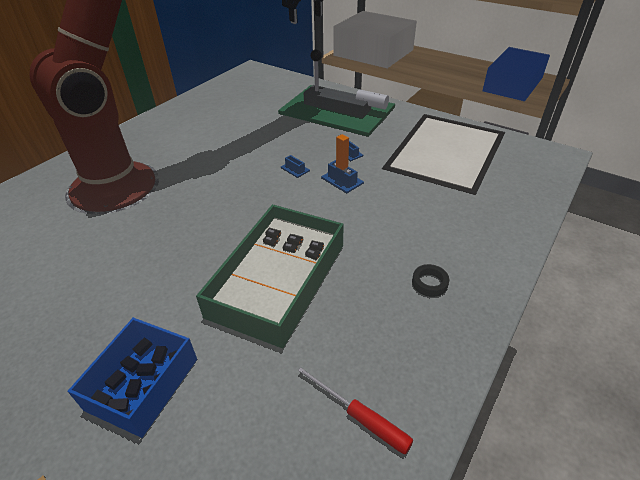

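Top view: the tray is at (355,241) with the heap at its left end (x≈328). The bin is at (467,259), the tape at (298,148) and the screwdriver at (410,145).
Stand candidates: (222,267), (176,286) and (229,317). The one at (222,267) looks largest and holds the orange-handled rake. I'll measure all three and confirm in a crop.

```bash
cat > h.py <<'E'
import cv2, numpy as np
from station import *
np.set_printoptions(precision=4,suppress=True)
def ray(n,uv,z):
    c=camera_info(n);R=np.array(c["R"]);t=np.array(c["t"])
    uv=np.atleast_2d(uv).astype(float)
    d=np.c_[(uv[:,0]-c["cx"])/c["fx"],(uv[:,1]-c["cy"])/c["fy"],np.ones(len(uv))]@R
    o=-R.T@t
    return o+d*((z-o[2])/d[:,2])[:,None]
def rect(n,cnt,z):
    p=ray(n,cnt.reshape(-1,2),z)[:,:2]
    (c,s,a)=cv2.minAreaRect((p*1000).astype(np.float32))
    if s[0]>s[1]: s=(s[1],s[0]); a+=90
    return np.array(c)/1000,np.array(s),(a-90+90)%180-90+0  # a: long axis = a+90
def blobs(mask,amin):
    cs,_=cv2.findContours(mask,cv2.RETR_EXTERNAL,cv2.CHAIN_APPROX_NONE)
    return [c for c in cs if cv2.contourArea(c)>=amin]
E
python3 - <<'E'
from h import *
for n in("top","scene"):
    im=cv2.imread(f"pics/{n}0.png"); hsv=cv2.cvtColor(im,cv2.COLOR_BGR2HSV)
    masks={"blue":((100,120,50),(130,255,255),.006),"orange":((5,150,120),(18,255,255),.121),"green":((60,70,20),(90,255,140),.062)}
    for k,(lo,hi,z) in masks.items():
        m=cv2.inRange(hsv,lo,hi)
        for c in blobs(m,20):
            M=cv2.moments(c);u=(M["m10"]/M["m00"],M["m01"]/M["m00"])
            ce,s,a=rect(n,c,z)
            if n=="top": print(k,np.round(u,1),cv2.contourArea(c),"c",ce,"size",s.round(1),"ang(short axis)",round(a,1))
            else: print(n,k,np.round(u,1),cv2.contourArea(c),ray(n,u,z))
t=cv2.imread("pics/top0.png");s=cv2.imread("pics/scene0.png")
a=cv2.resize(t[235:340,150:255],None,fx=3.8,fy=3.8,interpolation=2)
b=cv2.resize(t[195:290,290:420],None,fx=3,fy=3,interpolation=2)
d=cv2.resize(s[200:275,240:350],None,fx=3.6,fy=3,interpolation=2)
o=np.zeros((560,800,3),np.uint8)
o[:399,:399]=a[:399,:399];o[:285,402:792]=b;o[290:515,402:798]=d[:225,:396]
cv2.imwrite("pics/crop1.png",o)
E
```

```text
blue [229. 316.] 365.0 c [0.3327 0.3017] size [41.6 64.2] ang(short axis) -12.3
blue [176.  285.5] 364.0 c [0.4096 0.4416] size [42.2 63.8] ang(short axis) -22.1
blue [222.  267.1] 363.5 c [0.4599 0.3254] size [58.9 88.9] ang(short axis) -12.3
blue [467.3 259.3] 2464.0 c [ 0.4904 -0.3207] size [114.4 157.5] ang(short axis) -78.3
orange [213.2 266.2] 61.0 c [0.4589 0.3249] size [18.7 22.8] ang(short axis) -12.2
orange [586.2 211.4] 3987.0 c [ 0.6085 -0.5844] size [133.7 190.3] ang(short axis) 11.5
green [103.1 349.8] 6100.5 c [0.2557 0.6094] size [195.5 289.6] ang(short axis) 5.7
green [354.3 240.8] 6589.5 c [ 0.5306 -0.0186] size [161.2 270.2] ang(short axis) -79.7
scene blue [134.5 376. ] 8702.0 [[ 0.4729 -0.3119  0.006 ]]
scene blue [350.8 172.2] 26.0 [[0.4649 0.3615 0.006 ]]
scene blue [340.7 181. ] 161.5 [[0.4638 0.3161 0.006 ]]
scene blue [294.4 166.2] 311.5 [[0.3298 0.3061 0.006 ]]
scene blue [353.4 151.7] 135.5 [[0.4208 0.4471 0.006 ]]
scene blue [515.4  73.3] 2322.5 [[0.6293 1.183  0.006 ]]
scene blue [231.8  36.9] 10498.0 [[-0.4602  0.9321  0.006 ]]
scene orange [342.3 137.1] 33.0 [[0.4604 0.325  0.121 ]]
scene green [271.6 264.3] 9125.5 [[ 0.5387 -0.0377  0.062 ]]
scene green [331.5 116. ] 1587.0 [[0.322  0.4913 0.062 ]]
scene green [131.9  61. ] 1981.0 [[-0.4672  0.453   0.062 ]]
```

View pics/crop1.png

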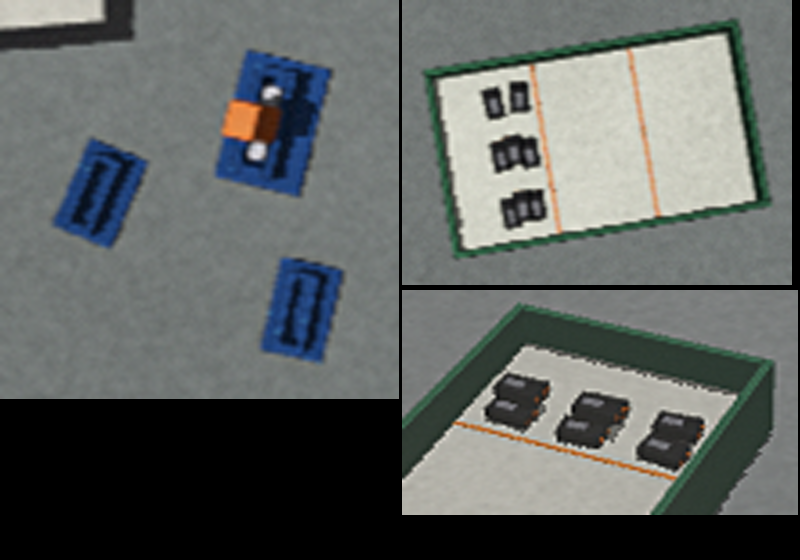

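The crop confirms it: the stand at (222,267) measures 89×59 mm and holds the rake. The other two are 64×42 mm and empty, so they're the look-alikes. The tray measures 161×270 mm as it should, with the heap at its world +y end. It holds 2 housings in the upper lane (tray x=+48), and 3 in each of the middle and lower lanes, one of them stacked. Now I'll locate the housings and take the rake.

```bash
cat >> h.py <<'E'
TC=np.array([.5306,-.0186]); TA=np.radians(10.3)
RT=np.array([[np.cos(TA),-np.sin(TA)],[np.sin(TA),np.cos(TA)]])
SC=np.array([.4596,.3252]); SPHI=77.7; TPHI=100.3
def q(phi):
    a=np.radians((phi+90)/2); return [np.cos(a),np.sin(a),0,0]
QT,QS=q(TPHI),q(SPHI)
def tr(x,y,z):   # rake-origin target in tray frame -> TCP (rake origin is 0.144 below TCP)
    p=TC+RT@np.array([x,y]); return [p[0],p[1],z+.144]
def fz(k=4): return float(np.mean([arm.read_ft_force()[2] for _ in range(k)]))
def housings(im):
    b=blobs(cv2.inRange(cv2.cvtColor(im,cv2.COLOR_BGR2HSV),(0,0,0),(179,255,75)),15)
    for c in b:
        P=(ray("top",c.reshape(-1,2),.04)[:,:2]-TC)@RT
        if (abs(P.mean(0))<[.07,.122]).all(): print("mm",(1000*np.r_[P.mean(0),P.min(0),P.max(0)]).round())
E
python3 - <<'E'
from h import *
housings(cv2.imread("pics/top0.png"))
arm.movep([*SC,.25],QS)
arm.line_to([*SC,.150],.12)
print("t",arm.read_time(),fz())
arm.move_gripper(0.0,60)
print(arm.read_opening(),arm.read_finger_force(),arm.read_ft_force(),arm.read_tool_pos())
arm.line_to([*SC,.26],.12)
print("t",arm.read_time(),arm.read_ft_force(),fz(),arm.read_opening())
cv2.imwrite("pics/lift.png",snapshot("scene")[20:240,240:440])
E
```

```text
mm [-47.  70. -62.  53. -33.  88.]
mm [ -0.  70. -13.  51.  14.  89.]
mm [45. 81. 33. 74. 58. 88.]
mm [47. 58. 36. 51. 59. 66.]
mm [  47.  -49.  -76. -139.   78.  133.]
t 2.7167 0.3011391611887685
0.2288971586982201 58.91105532646179 [0.0089 0.1103 1.3611] [0.4598 0.3254 0.1503]
t 4.3917 [-0.5088 -0.3583 -1.6074] -1.6073757455381716 0.22352696522804902
```

View pics/lift.png

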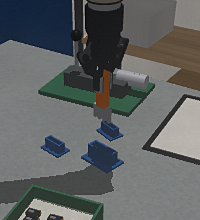

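The rake hangs upright in the grip (crop ~(103,95)), clear of the stand at (100,155). The heap spans tray y=51..89 mm, so the tines fit at y=108. Next I'll feel the bed at both ends.

```bash
cat >> h.py <<'E'
def feel(x,y,z0,zmin,thr=1.0):
    arm.line_to(tr(x,y,z0),.1); arm.pause(.15); f0=fz()
    z=z0
    while z>zmin:
        z-=.0006; arm.line_to(tr(x,y,z),.02); f=fz()-f0
        if f>thr: break
    arm.pause(.15); f=fz()-f0
    zz=arm.read_tool_pos()[2]-.144
    print("feel",x,y,"cmd",round(z,4),"act",round(zz,4),"f",round(f,2),"t",arm.read_time())
    return z,f
E
python3 - <<'E'
from h import *
arm.movep(tr(0,.108,.12),QT)
print(arm.read_time())
z1,f1=feel(0,.108,.038,.022)
arm.line_to(tr(0,.108,.075),.15)
arm.line_to(tr(0,-.100,.075),.25)
z2,f2=feel(0,-.100,.048,.012)
arm.line_to(tr(0,-.100,.075),.15)
print(z1,f1,z2,f2,arm.read_time(), fz())
E
```

```text
5.4
feel 0 0.108 cmd 0.0314 act 0.0315 f 0.51 t 9.4167
feel 0 -0.1 cmd 0.0438 act 0.0438 f 0.62 t 13.3083
0.03139999999999996 0.5063318296967227 0.04379999999999998 0.6216565927304833 13.6667 -1.0908977616403155
```

```bash
python3 - <<'E'
from h import *
arm.line_to(tr(0,-.1,.048),.1);arm.pause(.2);f0=fz()
for z in (.0445,.044,.0436,.0432,.0428,.0424,.042,.0415,.041,.0405,.040,.0395):
    arm.line_to(tr(0,-.1,z),.02);arm.pause(.12);f=fz()-f0;print(z,round(f,2))
    if f>2.5: break
arm.line_to(tr(0,-.1,.075),.1)
print(arm.read_time())
E
```

```text
0.0445 0.41
0.044 0.64
0.0436 0.27
0.0432 0.06
0.0428 0.84
0.0424 0.28
0.042 0.83
0.0415 -0.11
0.041 0.33
0.0405 -0.48
0.04 0.12
0.0395 0.79
19.2667
```

The 1 N threshold only tripped on noise of about 0.5 N, and there's no contact yet down to 39.5 mm. I'll use the orange lines in the first scene picture to narrow the slope before feeling again, which costs no robot time.

```bash
python3 - <<'E'
from h import *
im=cv2.imread("pics/scene0.png");hsv=cv2.cvtColor(im,cv2.COLOR_BGR2HSV)
m=cv2.inRange(hsv,(4,90,100),(20,255,255)); m[:225]=0;m[300:]=0;m[:,:225]=0;m[:,325:]=0
c=camera_info("scene");R=np.array(c["R"]);t=np.array(c["t"]);o=-R.T@t
n,l,st,ce=cv2.connectedComponentsWithStats(m,connectivity=8)
for i in range(1,n):
    if st[i,4]<15: continue
    v,u=np.where(l==i); w=hsv[v,u,1].astype(float)
    P=(np.c_[(u-c["cx"])/c["fx"],(v-c["cy"])/c["fy"],np.ones(len(u))])@R
    for yl in (.043,-.043):
        nrm=RT[:,1]; k=(nrm@TC+yl-o[:2]@nrm)/(P[:,:2]@nrm); X=o+P*k[:,None]
        xt=(X[:,:2]-TC)@RT[:,0]
        pf=np.polyfit(xt,X[:,2],1,w=w)
        print(ce[i].round(1),st[i,4],yl,"z mean",X[:,2].mean().round(4),"z at x=0",pf[1].round(4),"x range",xt.min().round(3),xt.max().round(3))
E
```

```text
[284.8 252.9] 84 0.043 z mean 0.0303 z at x=0 0.0302 x range -0.074 0.061
[284.8 252.9] 84 -0.043 z mean 0.1287 z at x=0 0.1284 x range -0.01 0.103
[263.3 284.5] 108 0.043 z mean -0.0911 z at x=0 -0.0911 x range -0.147 0.011
[263.3 284.5] 108 -0.043 z mean 0.0268 z at x=0 0.0266 x range -0.072 0.061
```

Bed from the lines: z ≈ 30 + 0.042·(y−70) mm, so about 31.6 at y=108 and about 23 at y=−100. I'll feel again near those heights with a confirmed threshold.

```bash
cat >> h.py <<'E'
def fm(n=3):
    s=[]
    for _ in range(n): arm.pause(.03); s.append(arm.read_ft_force()[2])
    return float(np.mean(s))
def feel2(x,y,z0,zmin,thr=1.8):
    arm.line_to(tr(x,y,z0),.12); arm.pause(.2); f0=fm(6); z=z0; log=[]
    while z>zmin:
        z-=.0006; arm.line_to(tr(x,y,z),.03); f=fm(2)-f0; log.append(round(f,2))
        if f>thr:
            f=fm(4)-f0; log.append(("chk",round(f,2)))
            if f>thr*.8: break
    print("feel",x,y,"z",round(z,4),"f",round(f,2),"act",arm.read_tool_pos()[2]-.144,log,"t",arm.read_time())
    return z,f
E
python3 - <<'E'
from h import *
arm.line_to(tr(0,.108,.06),.3)
z1,f1=feel2(0,.108,.0335,.025)
arm.line_to(tr(0,.108,.065),.2)
arm.line_to(tr(0,-.100,.065),.3)
z2,f2=feel2(0,-.100,.0275,.014)
arm.line_to(tr(0,-.100,.065),.2)
print(arm.read_time())
E
```

```text
feel 0 0.108 z 0.0311 f 2.91 act 0.031265982044571955 [0.05, -0.3, 0.65, 2.56, ('chk', 2.91)] t 22.275
feel 0 -0.1 z 0.0233 f 1.59 act 0.023387097742994606 [-0.15, 0.24, 0.66, 0.69, 0.5, 0.91, 2.13, ('chk', 1.59)] t 26.6417
27.0
```

Both ends are felt: 31.7 mm at y=108 and 23.6 mm at y=−100, slope 0.039, in line with the picture. Next I'll push the two stacked housings off their pairs, with the tines 12.5 mm above the bed, and check.

```bash
cat >> h.py <<'E'
def b(y): return .0317+.039*(y-.108)
E
python3 - <<'E'
from h import *
arm.line_to(tr(0,.098,.065),.35)
for x in (0,-.045):
    arm.line_to(tr(x,.098,.065),.2)
    arm.line_to(tr(x,.098,b(.098)+.0125),.2)
    arm.line_to(tr(x,.042,b(.042)+.0125),.07)
    print(arm.read_ft_force(),arm.read_time())
    arm.line_to(tr(x,.042,.065),.2)
arm.line_to(tr(.045,.108,.065),.3)
t=snapshot("top");s=snapshot("scene");housings(t);print(arm.read_time())
o=np.hstack([cv2.resize(t[195:290,290:420],(400,292)),cv2.resize(s[200:350,190:350],(390,366))[:292]])
cv2.imwrite("pics/k1.png",o)
cv2.imwrite("pics/k1full.png",t)
E
```

```text
[ 0.113   0.1175 -1.6319] 29.175
[-0.2461  0.1376 -1.0832] 31.1583
32.05
```

View pics/k1.png

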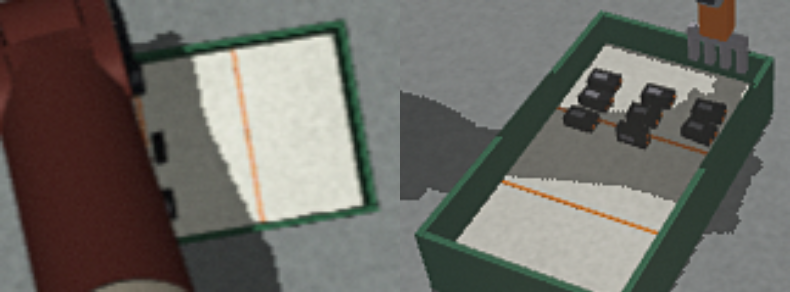

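Both stacked housings are now on the bed: the scene crop shows three in line at the left (≈(600,78)–(582,118)) and three in the middle (≈(658,97)–(634,132)). Now the pulls along the bed: the +x lane into the far third, the middle lane into the middle third.

```bash
python3 - <<'E'
from h import *
for x,ye in ((.045,-.060),(0,.030)):
    arm.line_to(tr(x,.108,.065),.3)
    f0=fm(4)
    arm.line_to(tr(x,.108,b(.108)+.003),.2)
    arm.line_to(tr(x,.108,b(.108)-.0003),.03)
    print("down",fm(3)-f0)
    for y in np.linspace(.108,ye,4)[1:]:
        arm.line_to(tr(x,y,b(y)-.0003),.09); print(round(y,3),round(fm(2)-f0,2))
    arm.line_to(tr(x,ye,.065),.2)
    print(arm.read_time())
arm.line_to(tr(0,.03,.12),.3)
arm.movep([*SC,.26],QS)
t=snapshot("top");s=snapshot("scene");housings(t);print(arm.read_time())
o=np.hstack([cv2.resize(t[195:290,290:420],(400,292)),cv2.resize(s[200:350,190:350],(390,366))[:292]])
cv2.imwrite("pics/k2.png",o)
E
```

```text
down -0.03913088017453814
0.052 2.07
-0.004 2.93
-0.06 2.14
35.9667
down -0.24912265187024518
0.082 1.72
0.056 3.79
0.03 2.59
39.35
mm [-50.  81. -61.  73. -38.  88.]
mm [-46.  59. -58.  53. -35.  67.]
mm [-46.  35. -57.  27. -35.  42.]
mm [ -1.   3. -14. -18.  12.  23.]
mm [ 43. -83.  30. -98.  57. -68.]
mm [  47.  -47.  -75. -139.   78.  133.]
41.0
```

View pics/k2.png

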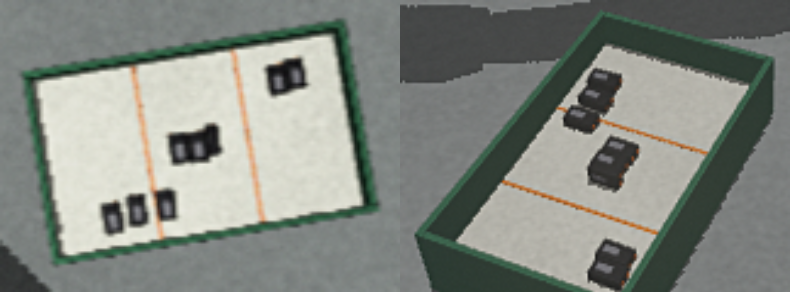

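```bash
python3 - <<'E'
from h import *
t=snapshot("top");s=snapshot("scene")
a=cv2.resize(t[225:255,335:370],(395,340),interpolation=cv2.INTER_CUBIC);d=cv2.resize(s[245:285,255:300],(395,340),interpolation=cv2.INTER_CUBIC)
cv2.imwrite("pics/k3.png",np.clip(np.hstack([a,d])*1.6,0,255).astype(np.uint8))
E
```

```text
(no output)
```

View pics/k3.png

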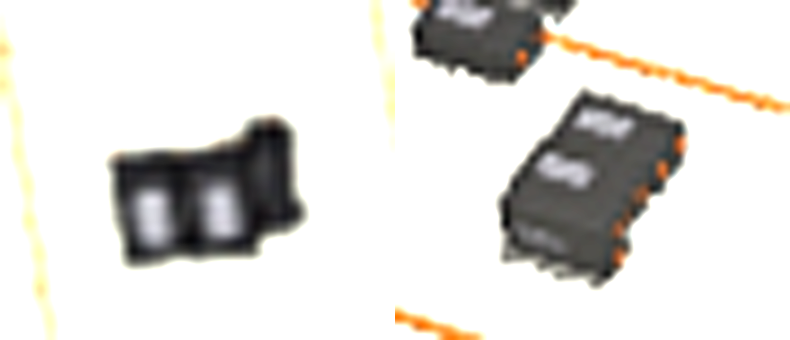

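The middle lane's front housing rolled onto its side: its label faces −y and it stands 16 mm high. In the top crop it's at (275,172), px ≈(359,240). I'll slide it sideways (+x) with the rake's end tine to clear its neighbours. Then I'll tip it back flat from its −y side with the tines near its top edge.

```bash
python3 - <<'E'
from h import *
px=lambda X,Y:(335+X*35/395,225+Y*30/340)
P=(ray("top",[px(268,120),px(286,222),px(276,172)],.042)[:,:2]-TC)@RT
print("ends/centre mm",(P*1000).round(1))
c=P[2]; xe=P[1][0]; ye=P[1][1]-.001
ok=abs(c[0])<.02 and -.025<c[1]<-.005 and abs(P[0][0]-P[1][0]-.026)<.006
if ok:
    x0=xe-.025-.006
    arm.movep(tr(x0,ye,.12),QT)
    arm.line_to(tr(x0,ye,b(ye)+.002),.2)
    x1=.019-.025
    arm.line_to(tr(x1,ye,b(ye)+.002),.06)
    arm.line_to(tr(x1-.003,ye,b(ye)+.002),.06)
    arm.line_to(tr(x1-.003,ye,.07),.2)
    arm.line_to(tr(x1-.003,-.115,.08),.25)
    t=snapshot("top");s=snapshot("scene");housings(t);print(arm.read_time())
    a=cv2.resize(t[195:290,290:420],(400,292),interpolation=2);d=cv2.resize(s[240:290,240:310],(400,286),interpolation=2)
    o=np.zeros((292,800,3),np.uint8);o[:,:400]=a;o[:286,400:]=d
    cv2.imwrite("pics/k4.png",np.clip(o*1.4,0,255).astype(np.uint8))
E
```

```text
ends/centre mm [[ 12.2 -14.4]
 [-11.3 -14.6]
 [  0.2 -14.2]]
mm [-50.  81. -61.  73. -38.  88.]
mm [-46.  59. -58.  53. -34.  66.]
mm [-46.  35. -57.  27. -35.  42.]
mm [ -2.   8. -14.  -7.  11.  23.]
mm [ 33. -13.  22. -17.  46.  -8.]
mm [ 44. -82.  31. -97.  57. -68.]
45.1
```

View pics/k4.png

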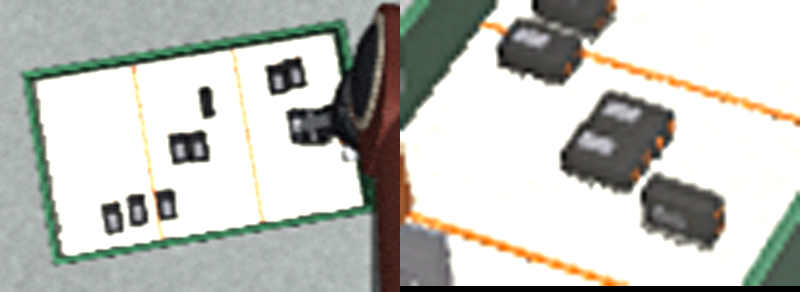

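The crop shows it isolated and still standing at tray (33,−13), label toward −y. Now I'll tip it back.

```bash
cat > tip.py <<'E'
import sys
from h import *
ys,ye,h,v,nm=[float(a) for a in sys.argv[1:5]]+[sys.argv[5]]
arm.line_to(tr(.036,ys,.075),.3)
arm.line_to(tr(.036,ys,b(ys)+h),.2)
arm.line_to(tr(.036,ye,b(ye)+h+.001),v)
arm.line_to(tr(.036,ye-.004,.075),.2)
arm.line_to(tr(0,-.115,.08),.3)
t=snapshot("top");s=snapshot("scene");housings(t);print(arm.read_time())
a=cv2.resize(t[195:290,290:420],(400,292),interpolation=2);d=cv2.resize(s[240:290,240:310],(400,286),interpolation=2)
o=np.zeros((292,800,3),np.uint8);o[:,:400]=a;o[:286,400:]=d
cv2.imwrite(f"pics/{nm}.png",np.clip(o*1.4,0,255).astype(np.uint8))
E
python3 tip.py -.030 -.009 .0135 .1 k5
```

```text
mm [-50.  81. -61.  73. -38.  88.]
mm [-46.  59. -58.  53. -34.  66.]
mm [-46.  35. -57.  27. -35.  42.]
mm [ -2.   8. -14.  -7.  10.  23.]
mm [33.  1. 21. -6. 46.  8.]
mm [ 44. -82.  31. -97.  57. -68.]
47.1833
```

View pics/k5.png

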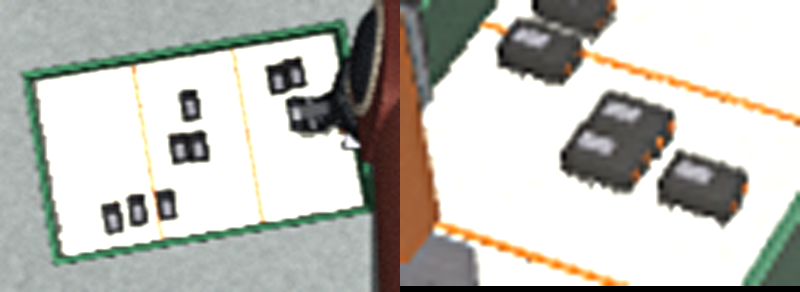

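It's flat now, at (33,1) with its label up. That gives 2 in the heap third, 4 in the middle and 2 at the far end, all label-up. Now the rake goes back.

```bash
python3 - <<'E'
from h import *
arm.line_to(tr(0,-.115,.12),.3)
arm.movep([*SC,.26],QS)
arm.pause(.2);f0=fm(3)
arm.line_to([*SC,.185],.15)
for z in (.17,.16,.1515,.1505):
    arm.line_to([*SC,z],.06); print(z,(fm(2)-f0),arm.read_ft_force()[:2])
arm.move_gripper(.7)
arm.line_to([*SC,.27],.15)
arm.movep([.35,.45,.32],QS)
t=snapshot("top");s=snapshot("scene");housings(t);print(arm.read_time())
hs=cv2.cvtColor(t,cv2.COLOR_BGR2HSV)
for c in blobs(cv2.inRange(hs,(5,150,120),(18,255,255)),20): print(rect("top",c,.121))
a=cv2.resize(t[195:290,290:420],(400,292),interpolation=2);d=cv2.resize(s[120:200,300:390],(390,292),interpolation=2)
cv2.imwrite("pics/end.png",np.hstack([a,d]))
E
```

```text
0.17 0.14076531339704057 [-0.8709 -0.5166]
0.16 -0.33113312600494305 [ 0.7477 -1.2998]
0.1515 0.6367100606704484 [-0.1437 -0.5321]
0.1505 -0.3731405068682372 [0.0094 0.0286]
mm [-50.  81. -62.  73. -38.  88.]
mm [-46.  59. -58.  52. -34.  66.]
mm [-46.  35. -57.  27. -35.  42.]
mm [ -2.   8. -14.  -7.  10.  23.]
mm [33.  1. 21. -6. 46.  8.]
mm [ 44. -82.  31. -98.  57. -68.]
mm [  47.  -48.  -75. -139.   78.  133.]
53.8833
(array([0.4588, 0.3247]), array([19.2429, 22.6385]), -13.085296630859375)
(array([ 0.6084, -0.5842]), array([134.5717, 190.4487]), 11.229145050048828)
```

View pics/end.png

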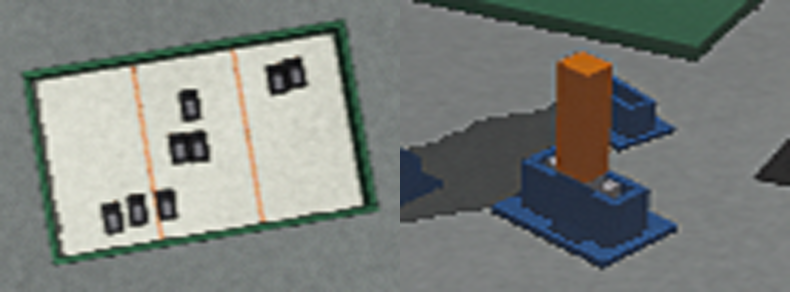

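The rake stands upright in its slot, within 1 mm of where it started, and all 8 housings are flat. Handing in.

```bash
python3 -c "
from station import *
print(ticket.finish_job())"
```

```text
the job is handed in; nothing more can be done
None
```

The job is handed in at about 54 s; the hand-in gave no verdict. The last pictures show all 8 housings flat in a single layer (2 in the heap's third, 4 in the middle, 2 at the far end) and the rake upright in its stand, with the bin, tape and screwdriver not approached.

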